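# Open the ratchet box rack on the gingerbread stall

### The job

Make room in the box rack for more gingerbread: press the red release paddle down until it is fully down and the ratchet lets go, then push the sliding jaw along its bar, away from the gift boxes, until it is fully home against the yellow stop. Nothing needs gripping or lifting, just press and push with the fingertips; leave the two boxes standing in the rack, and the tin and the gingerbread beside it, where they are.

Things in the scene. Friction and masses are not known exactly. Their poses are not given: they have to be found in the camera images.
- rack: box rack, fixed: wooden base board 130 x 390 x 8 mm, toothed aluminium bar along y, steel end plate 125 mm high at y = -199 mm, beside it a platform 40 mm high with the gift boxes. Origin on the work surface under the bar's centre line; +y runs along the bar from the boxes towards the stop, -x side faces the robot. Place and yaw differ each time (up to 26 degrees)
- jaw (a joint): travel of the sliding jaw along the bar, m: 0 at its starting notch, growing towards the stop (rack +y). While the release is up the pawl blocks it (1 to 2 mm of play); once released it slides with about 3 N of friction and stays where it is left. The stop allows 90 to 150 mm
- release (a joint): angle of the red release lever on the jaw, rad: 0 to 0.05 at the start (paddle up, ratchet locked), 0.35 fully down. The pawl is out of the teeth from about 0.17. It takes about 3 N on the paddle and stays where it is left, with no spring
- paddle_top (a point): centre of the top of the red release paddle: square 40 x 40 mm, 6 mm thick, on the robot's side of the jaw, 100 mm from the bar's centre line, 90 mm above the work surface when up; pressed fully down it sinks about 22 mm. Its pivot runs along the bar, 65 mm nearer to it. It moves with the jaw
- push_face (a point): point on the side of the jaw's upright black push plate that faces the boxes: push here towards rack +y. At 100 mm height; plate 70 mm wide, 10 mm thick, 50 to 125 mm high. The blue jaw plate (100 mm wide, as high) stands 69 mm from it towards the boxes; in that gap the lever's arm lies within 26 mm of the blue plate, up to 95 mm high when released; else free above 60 mm
- jaw_back (a point): middle of the back (stop side) of the black push plate, 82 mm in rack +y from the jaw plate's centre, at 55 mm height: it meets the stop
- stop_face (a point): middle of the side of the yellow stop block that looks towards the jaw, at 55 mm height; axes as the rack's. The stop is fixed across the bar, 66 mm wide, 20 mm thick, 60 mm high with a dark screw head up to 72 mm
- box_red_mid (a point): centre of the red gift box with a gold band, 115 x 36 x 85 mm (rack x, y, height), 0.3 kg, standing upright on the rack's platform, loose; its top is 125 mm above the work surface
- box_plum_mid (a point): centre of the dark plum gift box with a gold band, same size, standing beside the red one; the two may stand in either order; the nearer stands 15 mm or more from the jaw plate
- tin_mid (a point): centre of a loose red tin, 60 mm diameter, 75 mm high, on the work surface on the far side of the rack
- cake_mid (a point): centre of a loose round brown gingerbread with white icing, 90 mm diameter, 22 mm high, on the work surface on the robot's side of the rack
Things that resemble listed ones, but are neither listed nor needed, are in the scene too. There is more than one size of the part that bears tin_mid; the job needs the middle-sized.

How it is judged:
By the outcome, as a careful person would: the job done as asked, in the order asked, and still so for the second after the job is handed in, with the robot touching nothing.
It also fails if it takes over 48 s, if anything falls off the work surface, if the arm or the gripper's body presses on something with over 40 N, if the wrist force passes 120 N, or if a joint passes its speed limit or range.

### The arm

A 6-joint arm with a two-finger parallel gripper is mounted at the origin on the work surface. World frame = base frame: x ahead of the robot, y to its left, z up, the work surface at z = 0. Lengths are in m, angles in rad, forces in N, time in s.
With the tool pointing down it reaches from about 0.225 to 0.875 m from the base axis. Payload 3.4 kg.
Tool frame: the origin (TCP) lies between the finger pads; the fingertips stand 19 mm ahead of it and the grasp point (between the pads) is the TCP; z points along the fingers, y is the line along which they close (so a half turn about z gives the same grasp; the last joint's range is limited). The gripper opens to 85 mm and grips with 20 to 120 N. Pads are 22 mm wide; open, the fingers measure 114 mm over their backs; the gripper's body (76 mm by 85 mm) begins 54 mm behind the grasp point. The pads swing forward as they close: fully open they stand 13 mm farther back than shut.
Start: joints at [-1.336, 0.276, 1.505, -0, 1.361, -0.121], TCP at [0.2, -0.539, 0.25] pointing down, gripper open.
Joint ranges: [-2.89, 2.89], [-0.75, 2.08], [0.22, 2.7], [-1.18, 4.32], [0.11, 2.71], [-2.7, 2.7]. Speed limits (rad/s): [2.57, 2.57, 3.14, 3.14, 3.14, 3.14].

### API

Orientations are given as a unit quaternion [w, x, y, z].
In Python, from rig import get_state, imaging, ticket gives the robot as it stands. The module is installed in compiled form; this text tells all that it offers.
- The arm moves only by the shell command python3 -m inch 'ROWS' [FORCE]. ROWS is JSON, a list of rows, each an object with "claw": the opening, from -1 (shut) to 1 (fully open); "travel": the shift along the world's x, y, z in units of 200 mm (1.0 is 200 mm), a list of three; "turn": the turn about the world's z in units of 180 degrees (1.0 is 180 degrees). A call has 1 to 5 rows; each row is the pose to reach, as a shift and turn from the pose commanded when the call began, turning the shorter way round; what a row does not reach only later rows make up. A row lasts 1/10 s, in which the tool goes at most 50 mm and 8.59 degrees, less where a joint would pass 70% of its speed; a pose out of reach is approached as far as the arm can. A call with a number of a shift or a turn outside -1 to 1 is refused whole. A call with a gripper value outside its range is refused whole. The fingers move at their own pace and stop on an object; FORCE is the grip in N (left out, the last holds). Time passes only in rows, so rows that repeat a pose let the fingers close. It gives the time, the measured TCP pose, the force, the opening and the grip force at its end, in the units of the state.
- get_state(): the state, without advancing time (a new reading comes with each control period).
- imaging.get_image(name): name is "scene" or "top" or "wrist"; returns the picture (384x512x3 uint8, red, green, blue); there is no depth.
- imaging.camera_params(name): a dict with "camera_matrix" (3x3 intrinsics, pixels), "cam_to_world" (4x4, takes a point from camera to world coordinates); the wrist camera has in their place "T_tool_cam" (4x4, takes a point from camera to tool coordinates, whose origin is the TCP and whose axes are the flange's). Camera axes: x right, y down, z forward; pixel columns grow to the right and rows downward; lengths in m; the calibration is good to about 2 mm. A picture is of the moment at which its call begins: read the wrist's pose just before it. camera_params takes no time and is no camera call.
- ticket.sign_off(): hands the job in; it is judged then, once.
The state is a dict: "clock": time; "qpos": joint angles; "qd": joint speeds; "effort": joint torques, N m; "position": TCP position; "ee_rot": TCP orientation; "contact_force": force on the tool from outside, world axes, zero at the start; "moment": the same for the moment, N m; "width": finger opening in m; "gripper_force": force on a finger pad.
Only numpy, scipy, OpenCV 4.12 (cv2) and the standard library are available. Lean on these libraries where they do the work, as an engineer would, in place of code of your own. Each camera call takes 0.05 s, during which the arm holds its last target. There are 200 camera calls.

## Working session

There is one attempt and no reset: what is moved stays moved. The work goes in short steps, Python scripts to look and compute and a shell command to move; the robot and the scene stay as the last step left them, time stands still between calls to the robot, and variables do not carry over. Pictures are saved under pics/ and viewed, at most 10 in all, crops included, and the job is handed in when it is done.

```bash
mkdir -p pics
python3 - <<'E'
from rig import get_state, imaging
import cv2,numpy as np
np.set_printoptions(precision=4,suppress=True)
s=get_state();print(s['clock'],s['position'],s['ee_rot'],s['width'])
for n in('scene','top'):
    im=imaging.get_image(n);cv2.imwrite(f'pics/{n}0.png',im[:,:,::-1])
    p=imaging.camera_params(n);print(n,p['camera_matrix'],p['cam_to_world'])
E
```

```text
0.0 [ 0.2002 -0.5385  0.2495] [-0.0009  0.9842  0.1769 -0.0001] 0.08552036145995942
scene [[353.6191   0.     256.0401]
 [  0.     353.6191 190.8448]
 [  0.       0.       1.    ]] [[-0.8402  0.4369 -0.3214  0.8304]
 [ 0.5423  0.6858 -0.4854  0.3251]
 [ 0.0083 -0.5821 -0.8131  0.6085]
 [ 0.      0.      0.      1.    ]]
top [[409.6887   0.     257.2799]
 [  0.     409.6887 189.5169]
 [  0.       0.       1.    ]] [[-0.0283 -0.9924  0.1198  0.5216]
 [-0.9996  0.0286  0.0012  0.0053]
 [-0.0046 -0.1197 -0.9928  0.8994]
 [ 0.      0.      0.      1.    ]]
```

View pics/top0.png

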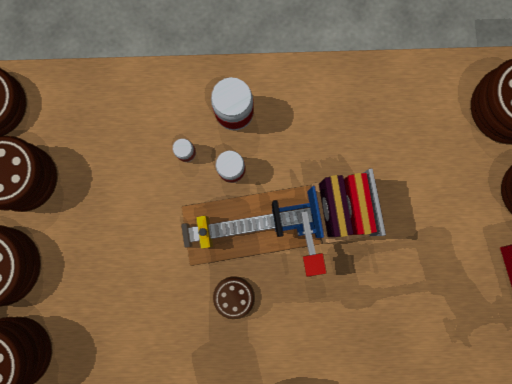

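View pics/scene0.png

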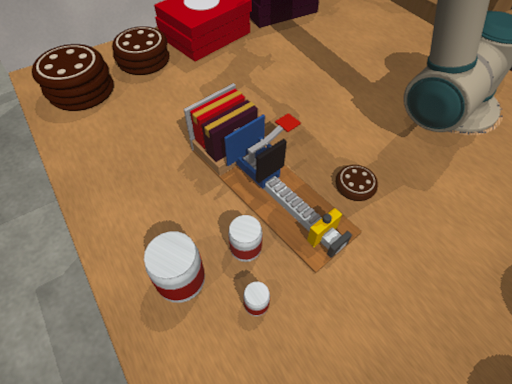

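The top view shows the paddle near pixel (314,265), the black plate at (277,219), the blue plate at (315,212), the yellow stop at (203,232), the gingerbread at (234,298) and the middle tin at (230,165). Next I turn these into positions.

```bash
cat > h.py <<'E'
import numpy as np,cv2
from rig import imaging,get_state
np.set_printoptions(precision=4,suppress=True)
def ray(n,uv,z):
    p=imaging.camera_params(n);K=p['camera_matrix'];T=np.array(p['cam_to_world'])
    d=T[:3,:3]@np.linalg.solve(K,[uv[0],uv[1],1.]);return T[:3,3]+d*(z-T[2,3])/d[2]
def blobs(im,lo,hi,box,minA=25):
    h=cv2.cvtColor(im,cv2.COLOR_RGB2HSV);m=cv2.inRange(h,lo,hi)
    k=np.zeros_like(m);x0,y0,x1,y1=box;k[y0:y1,x0:x1]=255;m&=k
    n,l,st,c=cv2.connectedComponentsWithStats(m)
    return [(st[i],c[i],cv2.minAreaRect(np.argwhere(l==i)[:,::-1].astype(np.float32))) for i in range(1,n) if st[i,4]>=minA]
E
python3 - <<'E'
from h import *
im=cv2.imread('pics/top0.png')[:,:,::-1]
for nm,lo,hi,box,z in [('paddle',(0,180,120),(8,255,255),(295,245,340,285),.09),
 ('yellow',(22,150,100),(34,255,255),(185,205,225,260),.06),
 ('blue',(100,100,40),(125,255,255),(265,170,340,260),.125),
 ('black',(0,0,0),(180,255,45),(262,190,292,245),.125),
 ('grey',(0,0,90),(180,60,255),(360,160,395,245),.125),
 ('tins',(0,0,120),(180,60,255),(160,70,262,190),.075)]:
  for st,c,r in blobs(im,lo,hi,box):
    b=cv2.boxPoints(r); print(nm,st,c,ray('top',c,z)); print(np.array([np.r_[q,ray('top',q,z)[:2]] for q in b]))
big=cv2.resize(im[155:285,170:400],None,fx=3.4,fy=3.4,interpolation=cv2.INTER_CUBIC);cv2.imwrite('pics/crop0.png',big[:,:,::-1])
E
```

```text
paddle [303 253  23  23 411] [314.1217 264.5523] [ 0.469  -0.1001  0.09  ]
[[302.2886 256.3021   0.4855  -0.0778]
 [322.3121 252.7685   0.4912  -0.1171]
 [325.8557 272.849    0.4526  -0.1221]
 [305.8322 276.3826   0.4469  -0.083 ]]
yellow [196 216  12  14 123] [201.439 222.252] [0.5587 0.1224 0.06  ]
[[195.6216 216.7297   0.5704   0.1342]
 [205.027  215.1622   0.573    0.1149]
 [207.2973 228.7838   0.5451   0.1106]
 [197.8919 230.3513   0.5425   0.1298]]
yellow [199 234  11  14 124] [204.121  241.1774] [0.5202 0.1174 0.06  ]
[[199.     234.       0.535    0.1277]
 [209.     234.       0.5344   0.1073]
 [209.     247.       0.5082   0.1076]
 [199.     247.       0.5087   0.1279]]
blue [279 186  45  52 552] [310.3949 212.2917] [ 0.5688 -0.0929  0.125 ]
[[277.6317 208.8854   0.577   -0.0312]
 [313.2488 185.839    0.619   -0.1005]
 [339.1658 225.8927   0.5416  -0.1458]
 [303.5488 248.939    0.5006  -0.0771]]
blue [282 224  22  12 119] [294.5966 228.084 ] [ 0.5399 -0.0619  0.125 ]
[[282.     224.       0.5482  -0.0385]
 [303.     224.       0.5471  -0.078 ]
 [303.     235.       0.5265  -
[... 494 characters left out ...]
212  -0.2231]]
tins [ 211   77   40   41 1261] [230.2498  96.8025] [0.8172 0.0571 0.075 ]
[[211.      77.       0.8614   0.0966]
 [250.      77.       0.859    0.0148]
 [250.     117.       0.7727   0.0171]
 [211.     117.       0.7751   0.0979]]
tins [173 139  19  19 288] [181.6215 147.5521] [0.7123 0.1592 0.075 ]
[[173.     139.       0.7308   0.1768]
 [191.     139.       0.7297   0.1398]
 [191.     157.       0.692    0.1401]
 [173.     157.       0.6931   0.177 ]]
tins [215 150  28  28 597] [228.8727 163.7772] [0.6757 0.0628 0.075 ]
[[215.     150.       0.7052   0.0907]
 [242.     150.       0.7035   0.0353]
 [242.     177.       0.6476   0.0367]
 [215.     177.       0.6492   0.0916]]
```

View pics/crop0.png

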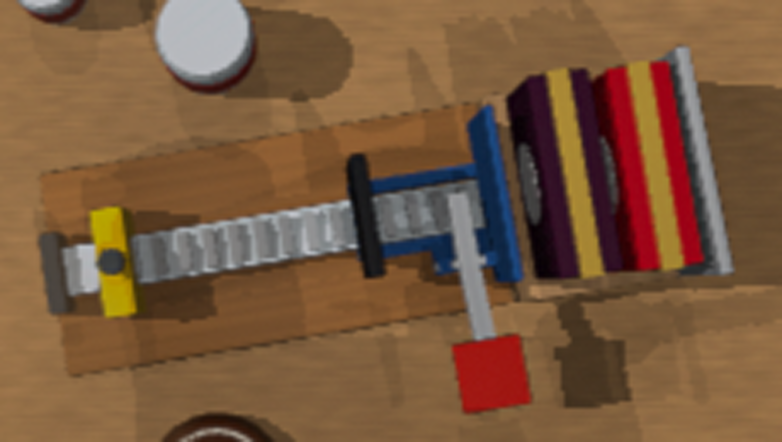

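Measurements agree with the sheet: rack yaw is about 7.6° and the paddle is 98.6 mm from the bar. The expected jaw travel of about 135 mm is within range. I'll close the fingers and go above the paddle, with tool x along the bar.

```bash
R='x'; python3 -m inch '[{"claw":-1,"travel":[0.445,0.73,0],"turn":0.143},{"claw":-1,"travel":[0.445,0.73,0],"turn":0.143},{"claw":-1,"travel":[0.445,0.73,0],"turn":0.143},{"claw":-1,"travel":[0.445,0.73,0],"turn":0.143},{"claw":-1,"travel":[0.445,0.73,0],"turn":0.143}]' 40
python3 -m inch '[{"claw":-1,"travel":[0.445,0.73,0],"turn":0.143},{"claw":-1,"travel":[0.445,0.73,0],"turn":0.143},{"claw":-1,"travel":[0.445,0.73,0],"turn":0.143},{"claw":-1,"travel":[0.445,0.73,0],"turn":0.143},{"claw":-1,"travel":[0.445,0.73,0],"turn":0.143}]'
python3 -m inch '[{"claw":-1,"travel":[0.445,0.73,0],"turn":0.143},{"claw":-1,"travel":[0.445,0.73,0],"turn":0.143},{"claw":-1,"travel":[0.445,0.73,0],"turn":0.143},{"claw":-1,"travel":[0.445,0.73,0],"turn":0.143},{"claw":-1,"travel":[0.445,0.73,0],"turn":0.143}]'
```

```text
clock: 0.6
position: [0.2903, -0.3899, 0.2502]
ee_rot: [-0.001, 0.919, 0.393, 0.0]
contact_force: [0.2, -0.4, -0.2]
width: 0.0117
gripper_force: 0.0
clock: 1.1
position: [0.3791, -0.2457, 0.2502]
ee_rot: [-0.0, 0.809, 0.588, 0.0]
contact_force: [-0.1, -0.3, -0.5]
width: -0.0001
gripper_force: 0.0
clock: 1.6
position: [0.4687, -0.1008, 0.25]
ee_rot: [0.0, 0.658, 0.753, -0.0]
contact_force: [-0.1, -0.8, -0.3]
width: 0.0001
gripper_force: 0.0
```

```bash
python3 -m inch '[{"claw":-1,"travel":[-0.01,0,-0.2],"turn":0},{"claw":-1,"travel":[-0.01,0,-0.4],"turn":0},{"claw":-1,"travel":[-0.01,0,-0.6],"turn":0},{"claw":-1,"travel":[-0.01,0,-0.625],"turn":0}]'
python3 - <<'E'
from h import *
im=imaging.get_image('scene')[90:270,170:400]
t=imaging.get_image('top')[155:285,250:400]
a=cv2.resize(im,(400,313),interpolation=cv2.INTER_CUBIC);b=cv2.resize(t,(361,313),interpolation=cv2.INTER_CUBIC)
cv2.imwrite('pics/a1.png',np.hstack([a,b])[:,:,::-1])
E
```

```text
clock: 2.0
position: [0.4614, -0.1021, 0.1213]
ee_rot: [-0.004, 0.659, 0.752, -0.002]
contact_force: [-0.8, 0.5, -0.1]
width: 0.0001
gripper_force: 0.0
```

View pics/a1.png

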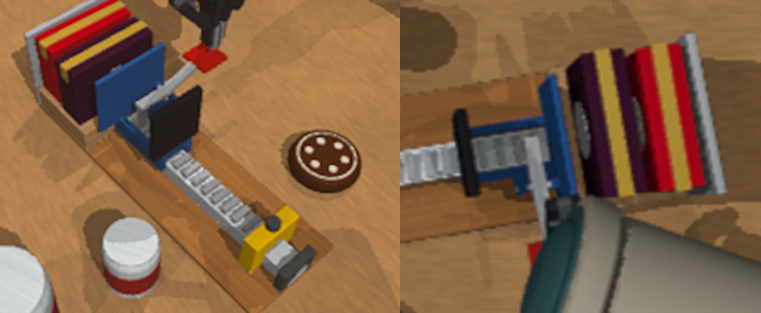

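The fingertips are right over the paddle, and everything else is untouched. I'll press in small steps.

```bash
python3 -m inch '[{"claw":-1,"travel":[0,0,-0.04],"turn":0},{"claw":-1,"travel":[0,0,-0.08],"turn":0},{"claw":-1,"travel":[0,0,-0.11],"turn":0},{"claw":-1,"travel":[0,0,-0.14],"turn":0},{"claw":-1,"travel":[0,0,-0.16],"turn":0}]'
python3 -m inch '[{"claw":-1,"travel":[0,0,-0.015],"turn":0},{"claw":-1,"travel":[0,0,-0.03],"turn":0},{"claw":-1,"travel":[0,0,-0.03],"turn":0}]'
```

```text
clock: 2.6
position: [0.4648, -0.1012, 0.0931]
ee_rot: [-0.0, 0.658, 0.753, -0.0]
contact_force: [-3.3, -1.5, 2.6]
width: 0.0003
gripper_force: 1.7
clock: 2.9
position: [0.465, -0.1009, 0.087]
ee_rot: [-0.0, 0.659, 0.752, -0.0]
contact_force: [-2.1, -1.4, 1.4]
width: 0.0002
gripper_force: 1.1
```

```bash
python3 -m inch '[{"claw":-1,"travel":[0,0,-0.01],"turn":0},{"claw":-1,"travel":[0,0,-0.02],"turn":0},{"claw":-1,"travel":[0,0,-0.02],"turn":0}]'
python3 -m inch '[{"claw":-1,"travel":[0,0,-0.01],"turn":0},{"claw":-1,"travel":[0,0,-0.01],"turn":0}]'
```

```text
clock: 3.2
position: [0.4653, -0.1009, 0.0857]
ee_rot: [0.0, 0.659, 0.753, 0.0]
contact_force: [-8.9, -0.4, 21.1]
width: -0.0
gripper_force: 11.7
clock: 3.4
position: [0.4654, -0.101, 0.0851]
ee_rot: [0.001, 0.659, 0.753, 0.0]
contact_force: [-10.2, 1.6, 33.1]
width: 0.0002
gripper_force: 17.4
```

The paddle has hit its hard end (force jumped to 33 N at about 23 mm of sink). I'll lift and move above the gap.

```bash
python3 -m inch '[{"claw":-1,"travel":[0,0,0.1],"turn":0},{"claw":-1,"travel":[0,0,0.3],"turn":0},{"claw":-1,"travel":[0,0,0.5],"turn":0},{"claw":-1,"travel":[0,0,0.5],"turn":0}]'
python3 -m inch '[{"claw":-1,"travel":[0.24,0.12,0],"turn":0},{"claw":-1,"travel":[0.483,0.24,0],"turn":0},{"claw":-1,"travel":[0.483,0.24,0],"turn":0},{"claw":-1,"travel":[0.483,0.24,0],"turn":0}]'
python3 - <<'E'
from h import *
im=imaging.get_image('scene')[90:270,170:400]
t=imaging.get_image('wrist')
a=cv2.resize(im,(400,313),interpolation=cv2.INTER_CUBIC);b=cv2.resize(t,(400,313),interpolation=cv2.INTER_AREA)
cv2.imwrite('pics/a2.png',np.hstack([a,b])[:,:,::-1])
s=get_state();print(s['position'],s['clock'])
E
```

```text
clock: 3.8
position: [0.4699, -0.1018, 0.1867]
ee_rot: [0.006, 0.659, 0.752, 0.003]
contact_force: [1.2, 0.3, 0.4]
width: 0.0001
gripper_force: 0.0
clock: 4.2
position: [0.5631, -0.0518, 0.1801]
ee_rot: [-0.0, 0.658, 0.753, 0.0]
contact_force: [-1.6, -0.8, -0.2]
width: -0.0002
gripper_force: 0.0
[ 0.5607 -0.0528  0.1803] 4.3
```

View pics/a2.png

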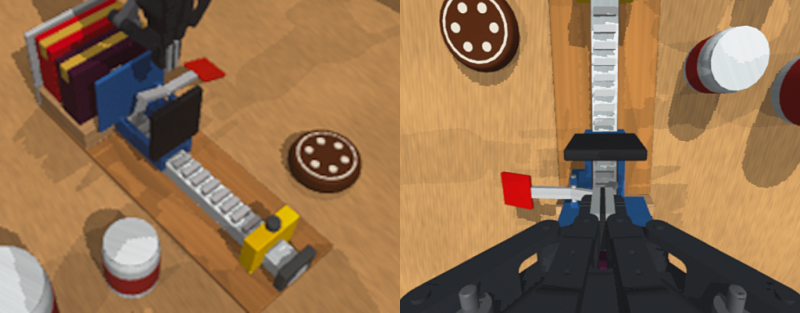

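The paddle is visibly lower and the rest is unmoved. The black plate spans wrist-crop rows 135-159 around column 605. I'll check that against the planned finger position before lowering.

Run:
```python
from h import *
from scipy.spatial.transform import Rotation as R
s=get_state();p=imaging.camera_params('wrist');K=p['camera_matrix']
q=s['ee_rot'];T=np.eye(4);T[:3,:3]=R.from_quat([q[1],q[2],q[3],q[0]]).as_matrix();T[:3,3]=s['position']
C=T@np.array(p['T_tool_cam']);print('cam',C[:3,3])
im=imaging.get_image('wrist');g=im[150:215,262].astype(int).sum(1)//3;print(g)
ux=np.array([.9912,.132]);uy=np.array([-.132,.9912])
for v in (164,168,172,185,190,195,198):
    d=C[:3,:3]@np.linalg.solve(K,[262,v,1.])
    P=C[:3,3]+d*(.125-C[2,3])/d[2];e=P[:2]-s['position'][:2];print(v,P,'rack dx,dy from TCP',e@ux,e@uy)
```

```text
cam [0.5522 0.0164 0.3039]
[179 180 179 163 149 149 146 166 229 230 211  91  62  41  30  28  29  29
  30  28  31  29  29  29  30  27  30  30  31  28  30  30  32  39  41  41
  41  40  41  39  37  36  36  37  33  28  70 148 146 142 142 143 157 182
 179 148 148 151 146  84  80 103 121 120 118]
164 [ 0.558  -0.0153  0.125 ] rack dx,dy from TCP 0.0022443463481056497 0.03746869795409846
168 [ 0.5584 -0.0179  0.125 ] rack dx,dy from TCP 0.0022553740637708394 0.034910292956103775
172 [ 0.5587 -0.0204  0.125 ] rack dx,dy from TCP 0.002266488532398406 0.03233176146780128
185 [ 0.5599 -0.0289  0.125 ] rack dx,dy from TCP 0.0023032222257162523 0.02380962801490736
190 [ 0.5603 -0.0322  0.125 ] rack dx,dy from TCP 0.00231760515178416 0.020472821820847913
195 [ 0.5608 -0.0355  0.125 ] rack dx,dy from TCP 0.0023321327854288073 0.017102443797514178
198 [ 0.5611 -0.0375  0.125 ] rack dx,dy from TCP 0.002340919736492272 0.015063891099885115
```

The black plate's near face is 17 mm ahead of the TCP, so the fingers clear it by 6 mm. I'll lower, then push.

```bash
python3 -m inch '[{"claw":-1,"travel":[0,0,-0.12],"turn":0},{"claw":-1,"travel":[0,0,-0.24],"turn":0},{"claw":-1,"travel":[0,0,-0.36],"turn":0},{"claw":-1,"travel":[0,0,-0.405],"turn":0},{"claw":-1,"travel":[0,0,-0.405],"turn":0}]'
python3 -m inch '[{"claw":-1,"travel":[-0.003,0.02,0],"turn":0},{"claw":-1,"travel":[-0.007,0.05,0],"turn":0},{"claw":-1,"travel":[-0.013,0.1,0],"turn":0},{"claw":-1,"travel":[-0.02,0.15,0],"turn":0},{"claw":-1,"travel":[-0.02,0.15,0],"turn":0}]'
```

```text
clock: 4.85
position: [0.5601, -0.0533, 0.0993]
ee_rot: [-0.001, 0.659, 0.752, -0.001]
contact_force: [-0.2, -0.9, 0.1]
width: 0.0002
gripper_force: 0.0
clock: 5.35
position: [0.5578, -0.0212, 0.101]
ee_rot: [-0.0, 0.658, 0.753, 0.001]
contact_force: [0.2, 0.1, 0.1]
width: -0.0001
gripper_force: 0.0
```

```bash
python3 -m inch '[{"claw":-1,"travel":[-0.01,0.075,0],"turn":0},{"claw":-1,"travel":[-0.02,0.15,0],"turn":0},{"claw":-1,"travel":[-0.03,0.225,0],"turn":0},{"claw":-1,"travel":[-0.04,0.3,0],"turn":0},{"claw":-1,"travel":[-0.05,0.375,0],"turn":0}]'
python3 -m inch '[{"claw":-1,"travel":[-0.005,0.035,0],"turn":0},{"claw":-1,"travel":[-0.01,0.07,0],"turn":0},{"claw":-1,"travel":[-0.013,0.1,0],"turn":0},{"claw":-1,"travel":[-0.016,0.12,0],"turn":0},{"claw":-1,"travel":[-0.016,0.12,0],"turn":0}]'
```

```text
clock: 5.85
position: [0.5481, 0.0532, 0.1006]
ee_rot: [0.0, 0.659, 0.753, 0.0]
contact_force: [1.3, -4.3, 1.7]
width: 0.0001
gripper_force: 0.0
clock: 6.35
position: [0.5442, 0.0769, 0.1001]
ee_rot: [-0.001, 0.659, 0.752, 0.0]
contact_force: [-0.4, 0.2, -0.3]
width: 0.0003
gripper_force: 0.0
```

```bash
python3 -m inch '[{"claw":-1,"travel":[-0.002,0.015,0],"turn":0},{"claw":-1,"travel":[-0.004,0.03,0],"turn":0},{"claw":-1,"travel":[-0.005,0.04,0],"turn":0}]'
python3 -m inch '[{"claw":-1,"travel":[-0.001,0.01,0],"turn":0},{"claw":-1,"travel":[-0.002,0.015,0],"turn":0}]'
```

```text
clock: 6.65
position: [0.5432, 0.0839, 0.1]
ee_rot: [-0.0, 0.659, 0.752, -0.0]
contact_force: [-0.8, -3.4, 0.7]
width: -0.0001
gripper_force: 0.0
clock: 6.85
position: [0.543, 0.086, 0.1001]
ee_rot: [0.0, 0.658, 0.753, -0.001]
contact_force: [-0.3, -8.4, -0.6]
width: -0.0001
gripper_force: 0.0
```

Run:
```python
from h import *
im=imaging.get_image('scene')[110:270,230:400]
t=imaging.get_image('top')[155:285,170:340]
a=cv2.resize(im,(400,376),interpolation=cv2.INTER_CUBIC);b=cv2.resize(t,(400,376),interpolation=cv2.INTER_CUBIC)
cv2.imwrite('pics/a3.png',np.hstack([a,b])[:,:,::-1])
```

```text
(no output)
```

View pics/a3.png

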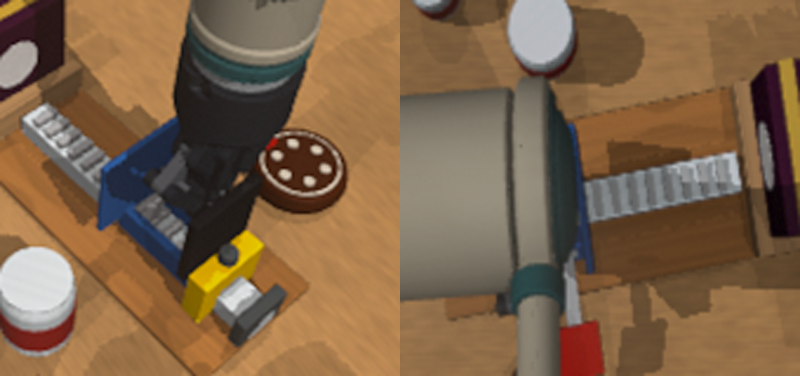

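The jaw is at or nearly at the yellow stop, and the force is rising. I'll press a little more to seat it.

```bash
python3 -m inch '[{"claw":-1,"travel":[-0.001,0.01,0],"turn":0},{"claw":-1,"travel":[-0.001,0.01,0],"turn":0}]'
python3 -m inch '[{"claw":-1,"travel":[-0.001,0.01,0],"turn":0},{"claw":-1,"travel":[-0.001,0.01,0],"turn":0},{"claw":-1,"travel":[-0.001,0.01,0],"turn":0}]'
```

```text
clock: 7.15
position: [0.543, 0.0861, 0.1002]
ee_rot: [0.002, 0.658, 0.753, -0.002]
contact_force: [0.6, -12.0, -1.3]
width: -0.0001
gripper_force: 0.0
clock: 7.45
position: [0.543, 0.0862, 0.1002]
ee_rot: [0.003, 0.658, 0.753, -0.003]
contact_force: [-0.0, -17.6, 0.1]
width: -0.0001
gripper_force: 0.0
```

Seated: the force rises with no further motion. I'll back off slightly, lift out, and retreat for a check.

```bash
python3 -m inch '[{"claw":-1,"travel":[0.004,-0.03,0],"turn":0},{"claw":-1,"travel":[0.008,-0.06,0],"turn":0},{"claw":-1,"travel":[0.008,-0.06,0],"turn":0}]'
python3 -m inch '[{"claw":-1,"travel":[0,0,0.15],"turn":0},{"claw":-1,"travel":[0,0,0.35],"turn":0},{"claw":-1,"travel":[0,0,0.6],"turn":0},{"claw":-1,"travel":[0,0,0.8],"turn":0},{"claw":-1,"travel":[0,0,0.8],"turn":0}]'
python3 -m inch '[{"claw":-1,"travel":[-0.8,-0.8,0],"turn":0},{"claw":-1,"travel":[-0.8,-0.8,0],"turn":0},{"claw":-1,"travel":[-0.8,-0.8,0],"turn":0},{"claw":-1,"travel":[-0.8,-0.8,0],"turn":0},{"claw":-1,"travel":[-0.8,-0.8,0],"turn":0}]'
python3 -m inch '[{"claw":-1,"travel":[0,-0.9,0],"turn":0},{"claw":-1,"travel":[0,-0.9,0],"turn":0},{"claw":-1,"travel":[0,-0.9,0],"turn":0},{"claw":-1,"travel":[0,-0.9,0],"turn":0},{"claw":-1,"travel":[0,-0.9,0],"turn":0}]'
python3 - <<'E'
from h import *
im=imaging.get_image('scene')[80:280,170:400]
t=imaging.get_image('top');cv2.imwrite('pics/top4.png',t[:,:,::-1]);t0=t[130:330,170:400]
f=lambda x:cv2.resize(x,(400,348),interpolation=cv2.INTER_CUBIC)
cv2.imwrite('pics/a4.png',np.hstack([f(im),f(t0)])[:,:,::-1])
for st,c,r in blobs(t,(0,180,120),(8,255,255),(200,240,300,290)): print(st,c,ray('top',c,.068))
E
```

```text
clock: 7.75
position: [0.5447, 0.0791, 0.1004]
ee_rot: [-0.0, 0.659, 0.752, 0.001]
contact_force: [0.0, 0.1, 0.3]
width: -0.0001
gripper_force: 0.0
clock: 8.25
position: [0.5479, 0.08, 0.267]
ee_rot: [0.005, 0.658, 0.753, 0.005]
contact_force: [0.0, 0.3, -0.0]
width: 0.0004
gripper_force: 0.0
clock: 8.75
position: [0.3813, -0.0816, 0.2595]
ee_rot: [-0.001, 0.659, 0.752, -0.0]
contact_force: [0.8, 0.1, 0.2]
width: -0.0001
gripper_force: 0.0
clock: 9.25
position: [0.3848, -0.2643, 0.2592]
ee_rot: [0.0, 0.66, 0.751, -0.0]
contact_force: [-0.2, 1.2, -0.2]
width: -0.0004
gripper_force: 0.0
[235 266  22  21 331] [245.1541 276.2236] [0.4486 0.0354 0.068 ]
```

View pics/a4.png

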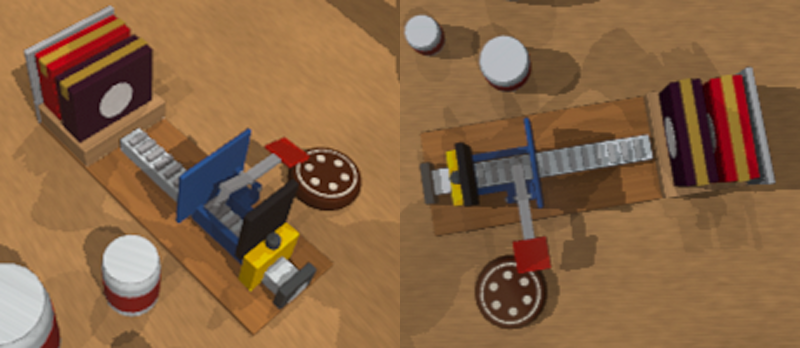

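The jaw has moved about 137 mm and sits against the stop, and the paddle is down. The boxes, tin and gingerbread are where they were, and the arm is clear, so I'm handing in.

```bash
python3 -c "
from rig import ticket
print(ticket.sign_off())"
```

```text
the job is handed in; nothing more can be done
None
```

Job handed in at about 9 s: the release paddle is fully down, the jaw sits against the yellow stop after about 137 mm of travel, and the boxes, tin and gingerbread look unmoved in the last pictures.

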